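# Pull the picking tray from under the shelf and hold it up level

### The job

Slide the blue picking tray forward along its guides until it is completely out from under the low shelf, keeping it down on the lane while it slides. Then take it by the orange crossbar over its middle, lift it about 10 cm straight up and finish while still holding it there, steady and level, with its three small cans standing in it. Do not tip the tray or the cans, and leave the other things on the bench where they are.

Things in the scene. Friction and masses are not known exactly. Their poses are not given: they have to be found in the camera images.
- tray: blue plastic tray, 130 (x) x 200 (y) mm, rim 20 mm high, 0.3 kg plus 0.27 kg of cans; origin at the centre of its underside, z up. An orange crossbar spans its middle (along x) on two side uprights; an orange pull lip stands in front of it on its -y side. It lies on the lane deck, about 4 mm play to each guide; its -y is the way it is pulled out.
- tray_bar (a point): centre of the tray's orange crossbar, 116 mm above the tray's underside. The bar runs along the tray's x, 130 mm long, 14 mm thick (along y), 18 mm high; the uprights, 105 mm apart inside, end at the bar's top or below. The tray balances close to it. At the start it is under the shelf.
- tray_lip (a point): grip point of the orange pull lip, 145 mm from the tray's centre along its -y and 48 mm above its underside; the lip is an upright plate 60 mm wide (along x), 10 mm thick (along y), its top 60 mm above the tray's underside, with a 40 mm gap to the tray's front rim. It lies in the open at the start.
- rack: fixed lane with a low shelf over its rear part; origin on the bench top under the middle of the shelf's front edge, z up, lane along y; the tray is pulled out to -y. White deck 6 mm thick, y = -320 to 240 mm, with two steel guides 18 mm high, 138 mm apart inside. Shelf board over y = 0 to 240 mm: the tray is completely out when its origin is at y < -105 mm.
- shelf_edge (a point): middle of the shelf board's front lower edge (red), 155 mm above the bench; the board is 16 mm thick, 200 mm wide (rack x) on four posts, and carries fixed cans and a box up to 325 mm above the bench, set back about 105 mm or more from this edge
- can_red: small red aerosol can with black cap, 40 mm diameter, 78 mm high, 0.09 kg; it stands upright in a square pocket of the tray's rubber insert, its underside 4 mm above the tray's underside; origin at the centre of its underside, z up
- can_green: small green aerosol can with white cap, 40 mm diameter, 78 mm high, 0.09 kg; it stands upright in a square pocket of the tray's rubber insert, its underside 4 mm above the tray's underside; origin at the centre of its underside, z up
- can_yellow: small yellow aerosol can with black cap, 40 mm diameter, 78 mm high, 0.09 kg; it stands upright in a square pocket of the tray's rubber insert, its underside 4 mm above the tray's underside; origin at the centre of its underside, z up
- spray_white: bystander: white spray can with red cap, 56 mm diameter, 160 mm high; origin at the centre of its underside
- spray_black: bystander: black spray can with yellow cap, 56 mm diameter, 160 mm high; origin at the centre of its underside
- carton: bystander: cardboard carton, 100 x 70 x 60 mm high; origin at the centre of its underside
- tape_roll: bystander: yellow tape roll lying flat, 90 mm diameter, 45 mm high; origin at the centre of its underside
- fluid_bottle: bystander: pink bottle, 70 mm diameter, 150 mm high, on the left, beyond the shelf; origin at the centre of its underside
- grease_tub: bystander: grey tub with red lid, 80 mm diameter, 70 mm high; origin at the centre of its underside

How it is judged (in metres and radians):
On the way, in this order (a step that is already met when the one before it is completed fails the run):
1. the tray, still down on the lane between its guides, is completely out from under the shelf (y of tray in the frame of rack below -0.105 m and height (world z) of tray below 0.014 m and x of tray in the frame of rack between -0.015 and 0.015 m), for 0.1 s.
2. the tray hangs from the fingers by its crossbar, at least 6 cm above the lane (height (world z) of tray between 0.066 and 0.22 m and contact force between the fingers and tray above 1 N and distance between the grasp point and tray_bar below 0.05 m and contact force between tray and rack below 0.05 N), for 0.2 s.
At the end, for the whole second after the job is handed in: the fingers hold the tray by its crossbar (within 5 cm of the bar's middle), underside 6 to 21 cm above the lane, level within 7 degrees, at rest (under 2 cm/s, 0.12 rad/s), touching neither rack nor bystanders; the three cans stand upright in their pockets (all of step 2 and contact force between tray and spray_white below 0.05 N and contact force between tray and spray_black below 0.05 N and contact force between tray and carton below 0.05 N and contact force between tray and tape_roll below 0.05 N and contact force between tray and fluid_bottle below 0.05 N and contact force between tray and grease_tub below 0.05 N and angle between tray's own z axis and vertical below 0.12 rad and linear speed of tray below 0.02 m/s and angular speed of tray below 0.12 rad/s and angle between each of can_red, can_green, can_yellow's own z axis and vertical below 0.15 rad and z of each of can_red, can_green, can_yellow in the frame of tray below 0.025 m and horizontal distance between each of can_red, can_green, can_yellow and tray below 0.085 m); the arm keeps its last pose, push and grip.
It fails at once if the tray is tipped by more than 17 degrees (angle between tray's own z axis and vertical above 0.3 rad).
It fails at once if a small can is tipped over (angle between any of can_red, can_green, can_yellow's own z axis and vertical above 0.5 rad).
It fails at once if another thing on the bench is moved by more than 3 cm (distance of any of spray_white, spray_black, carton, tape_roll, fluid_bottle, grease_tub from where it was at the start of the episode above 0.03 m).
It also fails if it takes over 48 s, if anything falls off the work surface, if the arm or the gripper's body presses on something with over 40 N, if the wrist force passes 120 N, or if a joint passes its speed limit or range.

### The arm

A 6-joint arm with a two-finger parallel gripper is mounted at the origin on the work surface. World frame = base frame: x ahead of the robot, y to its left, z up, the work surface at z = 0. Lengths are in mm, angles in rad, forces in N, time in s.
With the tool pointing down it reaches from about 400 to 925 mm from the base axis. Payload 12.5 kg.
Tool frame: the origin (TCP) lies at the very end of the fingers, on their centre line; the grasp point (between the pads) lies 19 mm behind it; z points along the fingers, y is the line along which they close (so a half turn about z gives the same grasp; the last joint's range is limited). The gripper opens to 95 mm and grips with 3 to 60 N. Pads are 20 mm wide; open, the fingers measure 119 mm over their backs; the gripper's body (75 mm by 180 mm) begins 59 mm behind the grasp point.
Start: joints at [-1.246, 0.491, 1.559, -0, 1.092, -0.106], TCP at [261.024, -567.905, 191.261] pointing down, gripper open.
Joint ranges: [-3.1, 3.1], [-0.84, 2.19], [0.05, 2.79], [-1.13, 4.28], [0.06, 2.93], [-2.69, 2.69]. Speed limits (rad/s): [2.22, 2.22, 2.79, 3.14, 3.14, 3.14].

### API

Orientations are given as [roll, pitch, yaw] about the fixed x, y, z axes, in that order (R = Rz(yaw) Ry(pitch) Rx(roll)).
In Python, from cell import state, imaging, env, spot_in, mark_of gives the robot as it stands. The module is installed in compiled form; this text tells all that it offers.
- The arm moves only by the tool step_arm, never from a script. Its argument "increments" is a list of rows, each an object with "slide": the shift along the tool's x, y, z in m, a list of three; "roll": the turn about the tool's z in rad. A call has 1 to 5 rows; each row is the pose to reach, as a shift and turn from the pose commanded when the call began, along the tool's axes at that moment; what a row does not reach only later rows make up. A row lasts 1/8 s, in which the tool goes at most 62.5 mm and 10.7 degrees, less where a joint would pass 70% of its speed; a pose out of reach is approached as far as the arm can. A call with a gripper value outside its range is refused whole. "fingers" is the opening, from 0 (shut) to 1 (fully open), set as the call begins (left out, the last holds). The fingers move at their own pace and stop on an object; the grip force is fixed at half the most. Time passes only in rows, so rows that repeat a pose let the fingers close. It gives the time, the measured TCP pose, the force, the opening and the grip force at its end, in the units of the state.
- state(): the state, without advancing time (a new reading comes with each control period).
- imaging.read_camera(name): name is "side" or "top" or "wrist"; returns a dict with "color" (420x560x3 uint8, red, green, blue), "z_map" (420x560 float32, mm along the optical axis (not along the pixel's ray), 0 where there is no reading), "intrinsics" (3x3 intrinsics, pixels), "distortion" ([k1, k2, p1, p2, k3] as OpenCV has them; the pictures are not rectified), "camera_from_world" (4x4, takes a point from world to camera coordinates). Camera axes: x right, y up, looking along -z (the intrinsics and any distortion apply to the point x, -y, -z); pixel columns grow to the right and rows downward; lengths in mm; the calibration is good to about 2 mm. A picture is of the moment at which its call begins.
- env.job_done(): hands the job in; it is judged then, once.
Trained networks look in the newest picture that a camera, given by its name, has taken for a name from the list of things; names that differ only in an ending like _2 or _b are one class to them, and where a whole thing is asked for, a point or a joint stands for the part that bears it (a point fixed in the world has none). Each returns a list of dicts, best first, with "confidence" (0 to 1); they miss things now and then, are a little off and sometimes report something else, mostly with a low value. They report only what shows in the picture. A call takes as long as a camera call.
- spot_in(camera, target): "bbox" ([left, top, right, bottom] in pixels, round what is visible of it).
- mark_of(camera, target): "uv" ([column, row] in pixels: a listed point, or the origin of a listed thing).
The state is a dict: "t": time; "joints": joint angles; "qvel": joint speeds; "tau": joint torques, N m; "eef_pos": TCP position; "tcp_rot": TCP orientation; "ft_force": force on the tool from outside, world axes, zero at the start; "moment": the same for the moment, N m; "opening": opening from 0.0 (shut) to 1.0 (fully open); "grip_force": force on a finger pad.
Only numpy, scipy, OpenCV 4.12 (cv2) and the standard library are available. Lean on these libraries where they do the work, as an engineer would, in place of code of your own. Each camera call takes 0.05 s, during which the arm holds its last target. There are 200 camera calls.

## Working session

There is one attempt and no reset: what is moved stays moved. The work goes in short steps, Python scripts to look and compute and a tool call to move; the robot and the scene stay as the last step left them, time stands still between calls to the robot, and variables do not carry over. Pictures are saved under pics/ and viewed, at most 10 in all, crops included, and the job is handed in when it is done.

Besides the shell and the picture viewer there is one more tool, called by a JSON object that holds its "name" and its "arguments". step_arm: Moves the arm, as the interface text tells. Its arguments: {"type":"object","properties":{"increments":{"type":"array"},"fingers":{"type":"number"}},"required":["increments"]}

```bash
mkdir -p pics; cat > h.py <<'E'
import numpy as np, cv2
from cell import state, imaging, env, spot_in, mark_of
def world(c,uv,z=None):
    K=np.array(c["intrinsics"],float);D=np.array(c["distortion"],float);T=np.linalg.inv(np.array(c["camera_from_world"],float))
    n=cv2.undistortPoints(np.array([[uv]],float),K,D)[0,0]
    d=np.array([n[0],-n[1],-1.])
    o=T[:3,3];r=T[:3,:3]@d
    if z is None:
        u,v=int(round(uv[0])),int(round(uv[1]));p=c["z_map"][max(v-1,0):v+2,max(u-1,0):u+2];p=p[p>0]
        s=np.median(p) if p.size else np.nan
    else: s=(z-o[2])/r[2]
    return o+s*r
E
python3 - <<'E'
from h import *
s=state();print({k:np.round(s[k],3) for k in s})
ims=[]
for n in("top","side","wrist"):
    c=imaging.read_camera(n);cv2.imwrite(f"pics/{n}0.png",c["color"][:,:,::-1])
    for t in("tray_lip","tray_bar","shelf_edge","rack","tray","can_red","can_green","can_yellow","spray_white","spray_black","carton","tape_roll","fluid_bottle","grease_tub"):
        m=mark_of(n,t)[:1]
        for q in m: print(n,t,round(q["confidence"],2),np.round(q["uv"]),"depth",np.round(world(c,q["uv"])),"z54",np.round(world(c,q["uv"],{"tray_lip":54,"tray_bar":122,"shelf_edge":155}.get(t,0))))
E
```

```text
{'t': np.float64(0.0), 'joints': array([-1.246,  0.492,  1.56 ,  0.   ,  1.092, -0.106]), 'qvel': array([-0.001, -0.002, -0.   ,  0.   ,  0.   ,  0.   ]), 'tau': array([-3.0000e-03, -6.1266e+01, -2.5819e+01,  6.9000e-02,  4.8000e-02,
       -0.0000e+00]), 'eef_pos': array([ 260.921, -567.604,  190.657]), 'tcp_rot': array([-3.14 , -0.   ,  0.431]), 'ft_force': array([-0.471,  0.465, -0.059]), 'moment': array([ 0.035, -0.07 , -0.057]), 'grip_force': np.float64(0.0), 'opening': np.float64(1.0)}
top tray_lip 0.76 [285. 217.] depth [532.  11.  64.] z54 [534.  11.  54.]
top tray_bar 0.93 [239. 209.] depth [537. 151. 171.] z54 [546. 158. 122.]
top shelf_edge 0.85 [246. 207.] depth [573. 148.  22.] z54 [548. 132. 155.]
top tray 0.68 [242. 215.] depth [543. 159.  23.] z54 [547. 162.   0.]
top can_green 0.54 [259. 228.] depth [492.  95.  65.] z54 [501. 100.   0.]
top can_yellow 0.25 [387. 183.] depth [ 655. -329.   72.] z54 [ 674. -346.    0.]
top spray_white 0.63 [411. 238.] depth [ 472. -406.   65.] z54 [ 480. -425.    0.]
top spray_black 0.6 [409. 217.] depth [ 537. -394.   97.] z54 [ 554. 
[... 724 characters left out ...]
 [223. 222.] depth [513. 206.  77.] z54 [590. 209.   0.]
side can_green 0.64 [256. 237.] depth [487. 111.  28.] z54 [513. 110.   0.]
side can_yellow 0.76 [217. 235.] depth [507. 227.  33.] z54 [538. 229.   0.]
side spray_white 0.67 [427. 232.] depth [ 457. -427.   17.] z54 [ 472. -437.    0.]
side spray_black 0.83 [414. 216.] depth [ 527. -408.   21.] z54 [ 547. -420.    0.]
side carton 0.88 [450. 215.] depth [ 501. -514.   40.] z54 [ 539. -539.    0.]
side tape_roll 0.61 [449. 255.] depth [ 336. -443.   44.] z54 [ 371. -468.    0.]
side fluid_bottle 0.56 [120. 238.] depth [514. 513.  45.] z54 [558. 528.   0.]
side grease_tub 0.71 [384. 192.] depth [ 196. -142.  444.] z54 [ 673. -353.    0.]
```

View pics/top0.png

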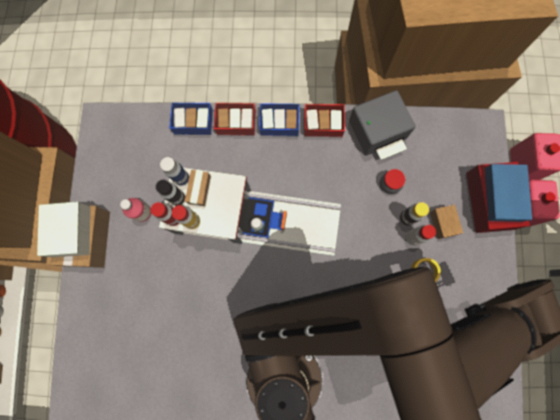

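View pics/side0.png

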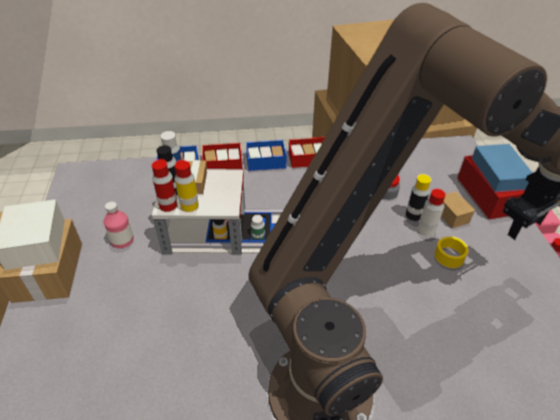

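The top picture shows the shelf edge near column 245, the lane running right to column 340 and slightly rotated, and the lip at about (283,218). The side picture shows the arm hiding the lip. I'll enlarge the lane to get the yaw.

```bash
python3 - <<'E'
from h import *
c=imaging.read_camera("top")
im=c["color"][175:265,225:355,::-1]
cv2.imwrite("pics/crop1.png",cv2.resize(im,None,fx=6,fy=6,interpolation=cv2.INTER_CUBIC))
for uv in [(245,193),(340,204),(334,252),(241,240)]: print(uv,world(c,uv,20).round(),world(c,uv).round())
hsv=cv2.cvtColor(c["color"],cv2.COLOR_RGB2HSV)
# red shelf edge line
m=((hsv[...,0]<8)|(hsv[...,0]>172))&(hsv[...,1]>120)
ys,xs=np.nonzero(m[165:250,236:252]);P=np.array([world(c,(x+236,y+165),155) for x,y in zip(xs,ys)])
if len(P): print(len(P),P.min(0),P.max(0),cv2.fitLine(P[:,:2].astype(np.float32),cv2.DIST_HUBER,0,.01,.01).ravel())
E
```

```text
(245, 193) [622. 153.  20.] [603. 143. 103.]
(340, 204) [ 591. -178.   20.] [ 595. -180.   -0.]
(334, 252) [ 424. -158.   20.] [ 425. -159.    4.]
(241, 240) [457. 160.  20.] [458. 161.  14.]
```

View pics/crop1.png

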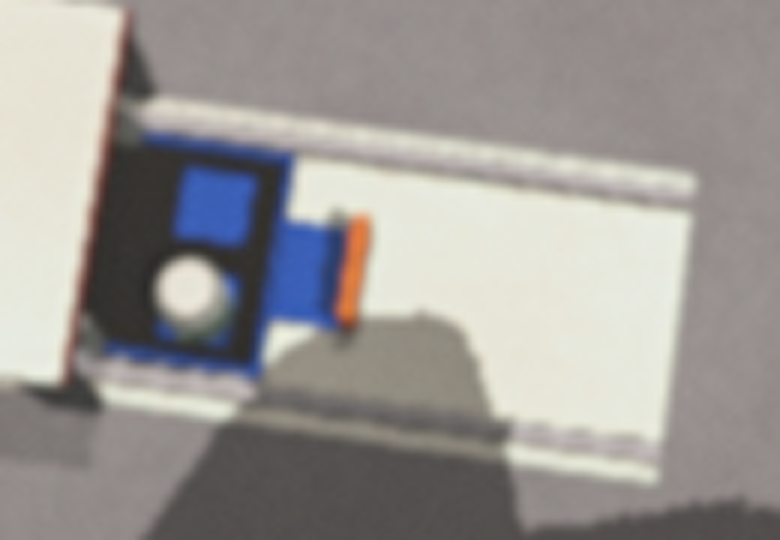

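The crop shows the lip at full-image (284,220), the shelf edge running from (246,177) to (236,239), and the lane turned about -0.105 rad. Moving over the lip.

{"name": "step_arm", "arguments": {"increments": [{"slide": [0.04,-0.034,-0.012],"roll": 0},{"slide": [0.08,-0.068,-0.024],"roll": 0},{"slide": [0.12,-0.102,-0.036],"roll": 0},{"slide": [0.16,-0.136,-0.048],"roll": 0},{"slide": [0.2,-0.17,-0.06],"roll": 0}], "fingers": 0.45}}

```text
t: 2.92
eef_pos: [372.3, -328.4, 251.8]
tcp_rot: [3.141, -0.0, 0.431]
ft_force: [2.5, -0.8, 0.2]
opening: 0.533
grip_force: 0.0
```

{"name": "step_arm", "arguments": {"increments": [{"slide": [0.04,-0.034,0],"roll": 0.1},{"slide": [0.08,-0.068,0],"roll": 0.2},{"slide": [0.12,-0.102,0],"roll": 0.3},{"slide": [0.16,-0.136,0],"roll": 0.4},{"slide": [0.2,-0.17,0],"roll": 0.536}]}}

```text
t: 3.55
eef_pos: [483.0, -90.3, 251.5]
tcp_rot: [3.141, -0.001, -0.109]
ft_force: [-0.3, -0.4, -1.2]
opening: 0.449
grip_force: 0.0
```

```bash
python3 - <<'E'
from h import *
s=state();print(s["t"],s["eef_pos"],s["tcp_rot"],s["joints"],s["opening"])
c=imaging.read_camera("wrist");cv2.imwrite("pics/w1.png",c["color"][:,:,::-1])
for t in("tray_lip","tray_bar","shelf_edge"):
  for q in mark_of("wrist",t)[:2]: print(t,q["confidence"],q["uv"],world(c,q["uv"],{"tray_lip":54,"tray_bar":122,"shelf_edge":155}[t]))
E
```

```text
3.55 [483.04622343 -90.27514823 251.47828872] [ 3.14137081e+00 -6.10594220e-04 -1.09179982e-01] [-3.19210807e-01  2.36096906e-01  1.79296595e+00 -1.00013559e-04
  1.11188637e+00  1.36080984e+00] 0.4491842759217663
tray_lip 0.65 [182.2, 147.5] [526.97833636  13.6633083   54.        ]
tray_bar 0.8 [7.3, 156.8] [542.78347043 157.00778379 122.        ]
```

View pics/w1.png

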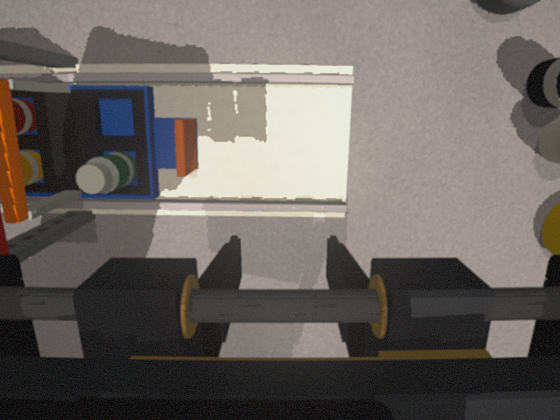

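The wrist view shows the lane level in the picture, the lip at (186,147), and the tray's front rim at column 155.

```bash
python3 - <<'E'
from h import *
c=imaging.read_camera("wrist")
for uv in [(85,66),(352,67),(180,215),(345,216),(350,90),(345,200)]: print(uv,world(c,uv,24 if uv[1]<70 else 6).round(1),world(c,uv).round(1))
h=cv2.cvtColor(c["color"],cv2.COLOR_RGB2HSV)
m=((h[...,0]<15)&(h[...,1]>150)&(h[...,2]>90)); 
ys,xs=np.nonzero(m[100:200,165:210]);xs+=165;ys+=100
P=np.array([world(c,(x,y)) for x,y in zip(xs,ys)]);P=P[(P[:,2]>61)&(P[:,2]<72)]
r=cv2.minAreaRect(P[:,:2].astype(np.float32));print(len(P),r,P.mean(0),np.percentile(P,[2,98],0))
d=cv2.fitLine(P[:,:2].astype(np.float32),cv2.DIST_HUBER,0,.01,.01).ravel();print(d,np.arctan(d[1]/d[0]))
E
```

```text
(85, 66) [624.3 114.9  24. ] [627.4 124.2   5.7]
(352, 67) [ 591.1 -178.3   24. ] [ 592.7 -181.8    5.5]
(180, 215) [438.8  43.9   6. ] [437.4  45.7   0.6]
(345, 216) [ 416.2 -162.8    6. ] [ 4.144e+02 -1.636e+02  4.000e-01]
(350, 90) [ 567.5 -177.9    6. ] [ 567.5 -178.     5.6]
(345, 200) [ 436.9 -164.     6. ] [ 435.5 -164.8    0.5]
458 ((527.4259643554688, 12.96815299987793), (9.313029289245605, 57.021766662597656), 81.74115753173828) [528.65962454  12.5202084   65.814525  ] [[500.24774556   5.94563409  64.56174187]
 [554.87961639  18.95597264  66.5853038 ]]
[ 9.91502345e-01 -1.30088940e-01  5.28111755e+02  1.25698805e+01] -0.13045867
```

{"name": "step_arm", "arguments": {"increments": [{"slide": [0.015,-0.05,0],"roll": 0},{"slide": [0.033,-0.1075,0],"roll": 0.003},{"slide": [0.033,-0.1075,0.05],"roll": 0.003},{"slide": [0.033,-0.1075,0.1],"roll": 0.003},{"slide": [0.033,-0.1075,0.13],"roll": 0.003}]}}

```text
t: 4.42
eef_pos: [525.7, 10.2, 119.2]
tcp_rot: [3.141, 0.002, -0.109]
ft_force: [0.7, -0.5, 0.9]
opening: 0.45
grip_force: 0.0
```

```bash
python3 - <<'E'
from h import *
s=state();print(s["t"],s["eef_pos"],s["tcp_rot"],s["opening"])
c=imaging.read_camera("wrist");cv2.imwrite("pics/w2.png",c["color"][:,:,::-1])
for q in mark_of("wrist","tray_lip")[:2]: print(q,world(c,q["uv"],54))
E
```

```text
4.425 [525.70058233  10.15875135 119.22291565] [ 3.14133265e+00  1.99773078e-03 -1.08512846e-01] 0.44991997788080307
{'uv': [278.3, 211.0], 'confidence': 0.56} [524.95869912  13.86948056  54.        ]
```

View pics/w2.png

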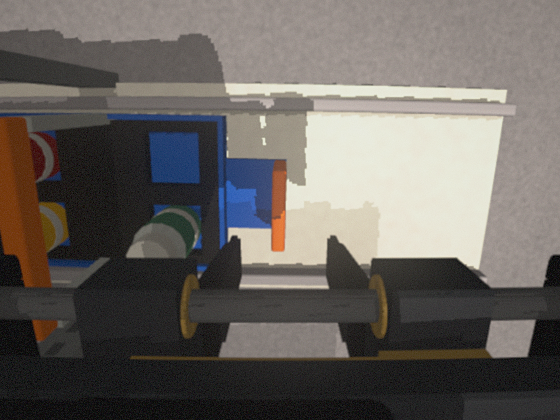

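The lip (278,210) sits centred between the fingers at (235) and (333). Lowering.

{"name": "step_arm", "arguments": {"increments": [{"slide": [0.001,-0.003,0.03],"roll": 0},{"slide": [0.001,-0.003,0.055],"roll": 0},{"slide": [0.001,-0.003,0.07],"roll": 0},{"slide": [0.001,-0.003,0.08],"roll": 0},{"slide": [0.001,-0.003,0.081],"roll": 0}]}}

```text
t: 5.15
eef_pos: [528.1, 14.1, 40.4]
tcp_rot: [3.141, -0.0, -0.108]
ft_force: [-0.6, 0.4, 0.6]
opening: 0.449
grip_force: 0.0
```

{"name": "step_arm", "arguments": {"increments": [{"slide": [0,0,0],"roll": 0},{"slide": [0,0,0],"roll": 0},{"slide": [0,0,0],"roll": 0},{"slide": [0,0,0],"roll": 0},{"slide": [0,0,0],"roll": 0}], "fingers": 0}}

```text
t: 5.78
eef_pos: [528.0, 14.3, 40.4]
tcp_rot: [3.141, -0.0, -0.108]
ft_force: [-0.6, -2.2, 2.2]
opening: 0.094
grip_force: 30.0
```

{"name": "step_arm", "arguments": {"increments": [{"slide": [0,0.005,0],"roll": 0},{"slide": [0,0.013,0],"roll": 0},{"slide": [0,0.024,0],"roll": 0},{"slide": [0,0.036,0],"roll": 0},{"slide": [0,0.048,0],"roll": 0}]}}

```text
t: 6.4
eef_pos: [522.8, -33.2, 40.4]
tcp_rot: [-3.141, -0.0, -0.108]
ft_force: [1.8, 7.1, 4.7]
opening: 0.095
grip_force: 30.0
```

{"name": "step_arm", "arguments": {"increments": [{"slide": [0,0.012,0],"roll": 0},{"slide": [0,0.024,0],"roll": 0},{"slide": [0,0.036,0],"roll": 0},{"slide": [0,0.048,0],"roll": 0},{"slide": [0,0.06,0],"roll": 0}]}}

```text
t: 7.02
eef_pos: [516.2, -92.9, 40.4]
tcp_rot: [-3.141, -0.0, -0.108]
ft_force: [1.2, 6.8, 4.5]
opening: 0.095
grip_force: 30.0
```

{"name": "step_arm", "arguments": {"increments": [{"slide": [0,0.012,0],"roll": 0},{"slide": [0,0.024,0],"roll": 0},{"slide": [0,0.036,0],"roll": 0},{"slide": [0,0.044,0],"roll": 0},{"slide": [0,0.047,0],"roll": 0}]}}

```text
t: 7.65
eef_pos: [511.1, -139.6, 40.4]
tcp_rot: [-3.141, 0.0, -0.109]
ft_force: [0.8, 8.0, 6.1]
opening: 0.091
grip_force: 30.0
```

```bash
python3 - <<'E'
from h import *
s=state();print(s["t"],s["eef_pos"],s["tcp_rot"],s["opening"],s["ft_force"])
for n in("wrist","top","side"):
  c=imaging.read_camera(n);cv2.imwrite(f"pics/{n}3.png",c["color"][:,:,::-1])
  for t,z in (("tray_bar",122),("tray_lip",54),("shelf_edge",155),("tray",6)):
    for q in mark_of(n,t)[:1]: print(n,t,q,world(c,q["uv"],z))
E
```

```text
7.65 [ 511.05950128 -139.56813778   40.40054233] [-3.14081964e+00  9.29958369e-05 -1.08794634e-01] 0.09119811467935243 [0.78688308 7.99886886 6.05351888]
wrist tray_lip {'uv': [284.4, 251.4], 'confidence': 0.88} [ 510.11822308 -140.10631638   54.        ]
wrist tray {'uv': [66.1, 221.9], 'confidence': 0.82} [527.02325732   4.82874648   6.        ]
top tray_bar {'uv': [286.9, 217.3], 'confidence': 0.76} [522.2545386    3.20522912 122.        ]
top tray_lip {'uv': [271.3, 211.9], 'confidence': 0.48} [551.00353691  57.3534023   54.        ]
top shelf_edge {'uv': [242.3, 210.5], 'confidence': 0.79} [534.86491752 142.36821894 155.        ]
top tray {'uv': [285.1, 221.1], 'confidence': 0.89} [528.4188576   11.04436216   6.        ]
side tray_bar {'uv': [289.2, 204.2], 'confidence': 0.7} [522.73395628   4.09181685 122.        ]
side tray_lip {'uv': [336.4, 217.2], 'confidence': 0.68} [ 518.74152428 -145.58653667   54.        ]
side tray {'uv': [288.2, 229.4], 'confidence': 0.91} [529.49574683   4.07043861   6.        ]
```

View pics/wrist3.png

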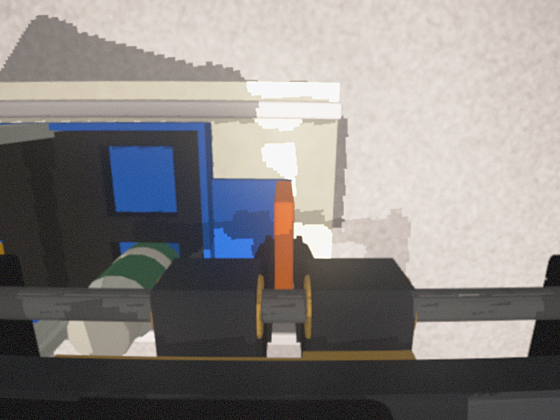

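The lip is still held at (284,200), and the tray's front rim is at column 210. The estimates put the tray about 135 mm clear of the shelf edge. Releasing and rising.

{"name": "step_arm", "arguments": {"increments": [{"slide": [0,0,0],"roll": 0},{"slide": [0,0,0],"roll": 0},{"slide": [0,0,0],"roll": 0},{"slide": [0,0,0],"roll": 0}], "fingers": 0.45}}

```text
t: 8.9
eef_pos: [511.2, -139.7, 40.2]
tcp_rot: [3.142, 0.0, -0.108]
ft_force: [-0.1, -0.1, -0.0]
opening: 0.433
grip_force: 0.0
```

{"name": "step_arm", "arguments": {"increments": [{"slide": [0,0,-0.02],"roll": 0},{"slide": [0,0,-0.06],"roll": 0},{"slide": [0,0,-0.11],"roll": 0},{"slide": [0,0,-0.16],"roll": 0},{"slide": [0,0,-0.19],"roll": 0}]}}

```text
t: 9.52
eef_pos: [511.5, -139.8, 232.8]
tcp_rot: [3.141, -0.003, -0.108]
ft_force: [1.2, -0.7, -1.3]
opening: 0.451
grip_force: 0.0
```

```bash
python3 - <<'E'
from h import *
s=state();print(s["t"],s["eef_pos"],s["tcp_rot"],s["opening"],s["ft_force"])
c=imaging.read_camera("wrist");cv2.imwrite("pics/w4.png",c["color"][:,:,::-1])
for t,z in (("tray_bar",122),("tray_lip",54),("shelf_edge",155)):
    for q in mark_of("wrist",t)[:1]: print(t,q,world(c,q["uv"],z))
h=cv2.cvtColor(c["color"],cv2.COLOR_RGB2HSV)
m=((h[...,0]<15)&(h[...,1]>150)&(h[...,2]>90))
ys,xs=np.nonzero(m)
P=np.array([world(c,(x,y)) for x,y in zip(xs,ys)])
for lo,hi in((124,137),(60,72)):
  Q=P[(P[:,2]>lo)&(P[:,2]<hi)]
  if len(Q)>10: print(len(Q),cv2.minAreaRect(Q[:,:2].astype(np.float32)),Q.mean(0))
E
```

```text
9.525 [ 511.46199101 -139.79601878  232.75880743] [ 3.14074903e+00 -2.60165778e-03 -1.08138020e-01] 0.4509942772968754 [ 1.15753117 -0.65352006 -1.2820866 ]
tray_bar {'uv': [116.8, 198.0], 'confidence': 0.77} [525.27214023   4.08441584 122.        ]
tray_lip {'uv': [284.8, 181.4], 'confidence': 0.55} [ 510.47546492 -141.55731152   54.        ]
shelf_edge {'uv': [284.0, 181.1], 'confidence': 0.2} [ 530.44752571 -142.57651212  155.        ]
2611 ((532.168701171875, 3.1199541091918945), (14.834589004516602, 119.26974487304688), 83.77330780029297) [535.18707648   1.2932046  130.27910644]
1465 ((557.9655151367188, -173.10511779785156), (132.33868408203125, 466.0997314453125), 13.437792778015137) [ 631.61703607 -324.46313512   69.37347215]
```

View pics/w4.png

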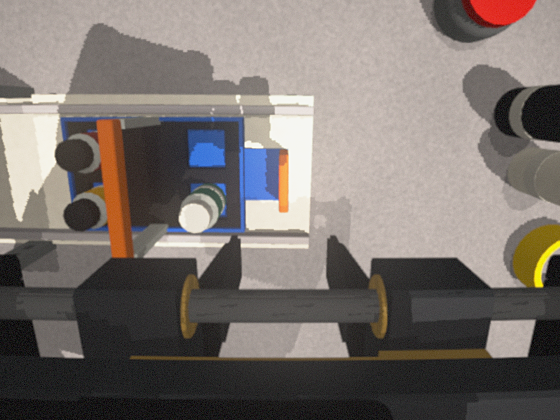

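The tray is out, with the bar at (115,190), the lip at (284,181) and all three cans upright. Moving over the bar.

{"name": "step_arm", "arguments": {"increments": [{"slide": [0,-0.04,0],"roll": 0},{"slide": [-0.001,-0.09,0],"roll": 0},{"slide": [-0.001,-0.13,0],"roll": 0},{"slide": [-0.001,-0.144,0],"roll": 0},{"slide": [-0.001,-0.1445,0.02],"roll": 0}], "fingers": 0.8}}

```text
t: 10.35
eef_pos: [526.1, 4.6, 209.9]
tcp_rot: [3.141, -0.001, -0.107]
ft_force: [0.6, -0.7, -0.0]
opening: 0.796
grip_force: 0.0
```

{"name": "step_arm", "arguments": {"increments": [{"slide": [0,0,0.03],"roll": 0},{"slide": [0,0,0.06],"roll": 0},{"slide": [0,0,0.09],"roll": 0},{"slide": [0,0,0.107],"roll": 0},{"slide": [0,0,0.107],"roll": 0}]}}

```text
t: 10.98
eef_pos: [524.8, 3.5, 101.5]
tcp_rot: [3.141, 0.004, -0.109]
ft_force: [-0.5, 0.2, 0.2]
opening: 0.799
grip_force: 0.0
```

```bash
python3 - <<'E'
from h import *
s=state();print(s["t"],s["eef_pos"],s["tcp_rot"],s["opening"],s["ft_force"])
c=imaging.read_camera("wrist");cv2.imwrite("pics/w5.png",c["color"][:,:,::-1])
for q in mark_of("wrist","tray_bar")[:1]: print(q,world(c,q["uv"],122))
E
```

```text
10.975 [524.84849433   3.49083484 101.51501074] [ 3.14142555  0.00366484 -0.10873765] 0.7985579329325153 [-0.50465703  0.23578171  0.22356114]
{'uv': [281.2, 252.5], 'confidence': 0.77} [526.33059259   4.34932638 122.        ]
```

View pics/w5.png

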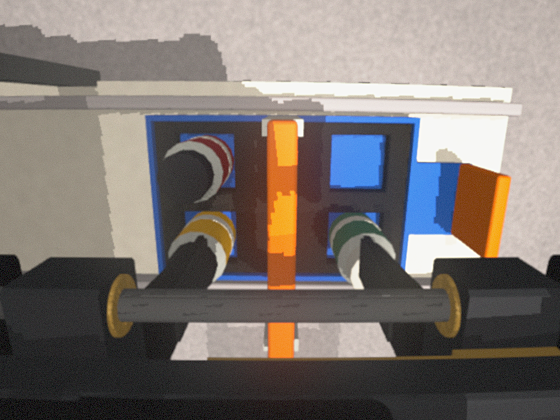

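The bar (282,240) runs midway between the fingers, and the cans are clear. Closing, then lifting slowly.

{"name": "step_arm", "arguments": {"increments": [{"slide": [0,0,0],"roll": 0},{"slide": [0,0,0],"roll": 0},{"slide": [0,0,0],"roll": 0},{"slide": [0,0,0],"roll": 0},{"slide": [0,0,0],"roll": 0}], "fingers": 0}}

```text
t: 11.7
eef_pos: [525.8, 4.1, 103.3]
tcp_rot: [3.141, -0.0, -0.108]
ft_force: [0.2, -0.6, -0.1]
opening: 0.332
grip_force: 0.0
```

{"name": "step_arm", "arguments": {"increments": [{"slide": [0,0,0],"roll": 0},{"slide": [0,0,0],"roll": 0},{"slide": [0,0,0],"roll": 0},{"slide": [0,0,-0.002],"roll": 0},{"slide": [0,0,-0.005],"roll": 0}]}}

```text
t: 12.32
eef_pos: [525.4, 4.1, 108.0]
tcp_rot: [3.141, 0.001, -0.108]
ft_force: [0.0, -0.0, -6.1]
opening: 0.141
grip_force: 30.0
```

{"name": "step_arm", "arguments": {"increments": [{"slide": [0,0,-0.004],"roll": 0},{"slide": [0,0,-0.009],"roll": 0},{"slide": [0,0,-0.015],"roll": 0},{"slide": [0,0,-0.023],"roll": 0},{"slide": [0,0,-0.031],"roll": 0}]}}

```text
t: 12.95
eef_pos: [525.9, 4.0, 139.9]
tcp_rot: [3.142, -0.0, -0.108]
ft_force: [-0.5, 0.8, -5.9]
opening: 0.142
grip_force: 30.0
```

{"name": "step_arm", "arguments": {"increments": [{"slide": [0,0,-0.008],"roll": 0},{"slide": [0,0,-0.016],"roll": 0},{"slide": [0,0,-0.024],"roll": 0},{"slide": [0,0,-0.032],"roll": 0},{"slide": [0,0,-0.04],"roll": 0}]}}

```text
t: 13.58
eef_pos: [525.8, 4.1, 179.7]
tcp_rot: [3.142, 0.0, -0.108]
ft_force: [-0.4, -0.4, -6.4]
opening: 0.143
grip_force: 30.0
```

{"name": "step_arm", "arguments": {"increments": [{"slide": [0,0,-0.008],"roll": 0},{"slide": [0,0,-0.016],"roll": 0},{"slide": [0,0,-0.022],"roll": 0},{"slide": [0,0,-0.025],"roll": 0},{"slide": [0,0,-0.026],"roll": 0}]}}

```text
t: 14.2
eef_pos: [525.7, 4.0, 205.3]
tcp_rot: [3.142, 0.0, -0.108]
ft_force: [-0.3, 0.3, -6.0]
opening: 0.144
grip_force: 30.0
```

{"name": "step_arm", "arguments": {"increments": [{"slide": [0,0,0],"roll": 0},{"slide": [0,0,0],"roll": 0},{"slide": [0,0,0],"roll": 0},{"slide": [0,0,0],"roll": 0},{"slide": [0,0,0],"roll": 0}]}}

```text
t: 14.82
eef_pos: [525.8, 4.1, 205.2]
tcp_rot: [3.141, 0.0, -0.108]
ft_force: [-0.3, -0.1, -6.2]
opening: 0.143
grip_force: 30.0
```

```bash
python3 - <<'E'
from h import *
s=state();print(s["t"],s["eef_pos"],s["tcp_rot"],s["opening"],s["ft_force"],s["moment"],s["grip_force"],s["qvel"])
a=imaging.read_camera("side")["color"][140:280,200:400,::-1]
b=imaging.read_camera("wrist")["color"][:,:,::-1]
cv2.imwrite("pics/f.png",np.hstack([cv2.resize(a,(440,308),interpolation=cv2.INTER_CUBIC),cv2.resize(b,(360,308))]))
E
```

```text
14.825 [525.78162512   4.05232669 205.17650437] [ 3.14149888e+00  1.33139042e-05 -1.08207884e-01] 0.1430938548970165 [-0.30801608 -0.08172656 -6.19856757] [ 0.05353629 -0.02176686 -0.00269082] 29.9893257021904 [ 0.00165641 -0.00147941 -0.00093479  0.00120557  0.00051834 -0.000889  ]
```

View pics/f.png

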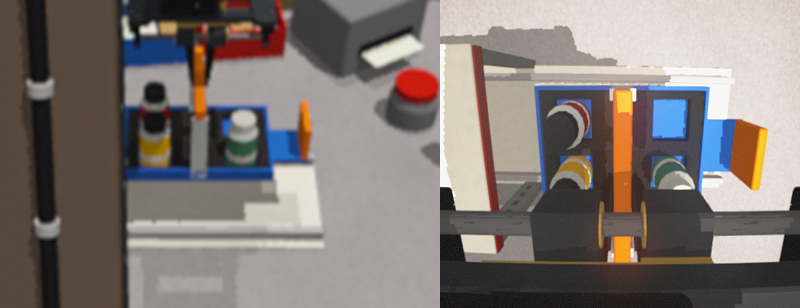

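The tray hangs level above the lane, with the bar at (622,170) in the fingers and three cans upright. The force matches its weight. Handing in.

```bash
python3 -c "
from cell import env
print(env.job_done())"
```

```text
the job is handed in; nothing more can be done
None
```

I slid the tray clear of the shelf and handed the job in with it gripped by the crossbar, steady and level about 10 cm above the lane, the three cans standing; the interface returned no verdict.

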